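# Close up the spice row and lock the rack's sliding stop

## Robot

A 6-joint arm with a two-finger parallel gripper is mounted at the origin on the work surface. World frame = base frame: x ahead of the robot, y to its left, z up, the work surface at z = 0. Lengths are in m, angles in rad, forces in N, time in s.
With the tool pointing down it reaches from about 0.325 to 0.9 m from the base axis. Payload 3.5 kg.
Tool frame: the origin (TCP) lies between the finger pads; the fingertips stand 11 mm ahead of it and the grasp point (between the pads) lies 8 mm behind it; z points along the fingers, y is the line along which they close (so a half turn about z gives the same grasp; the last joint's range is limited). The gripper opens to 85 mm and grips with 20 to 120 N. Pads are 22 mm wide; open, the fingers measure 114 mm over their backs; the gripper's body (76 mm by 85 mm) begins 54 mm behind the grasp point. The pads swing forward as they close: fully open they stand 13 mm farther back than shut.
Start: joints at [-1.278, 0.276, -0.026, 1.268, 0, 1.467], TCP at [0.241, -0.577, 0.242] pointing down, gripper open.
Joint ranges: [-3.12, 3.12], [-0.85, 1.88], [-1.08, 1.24], [-1.95, 2.15], [-1.57, 1.53], [-3.14, 3.14]. Speed limits (rad/s): [2.57, 2.57, 3.14, 3.14, 3.14, 3.14].

## Interface

Orientations are given as a unit quaternion [x, y, z, w].
In Python, from bench import robot, jaws, solver, status, cams gives the robot as it stands. Calls block until the motion is done:
- robot.reach(position, orientation): joint-space move of the TCP to a pose.
- robot.servo_line(position, rot=None, velocity=0.15, f_stop=None): straight line of the TCP; rot=None keeps the orientation; velocity is the mean speed in m/s. With f_stop (N) it stops when the force on the tool has changed by that much, and returns True; else False.
- robot.movej(angles): joint-space move.
- jaws.move_gripper(opening, grip_force=None): finger opening in m; grip_force is the grip in N (None keeps the last); returns when the fingers have stopped.
- robot.wait(seconds).
- solver.ik(position, orientation): joint angles nearest the present ones, or None.
- status.state(): the state.
- cams.camera(name): name is "scene" or "top" or "wrist"; returns a dict with "image" (480x640x3 uint8, blue, green, red), "camera_matrix" (3x3 intrinsics, pixels), "R" (3x3) and "t" (3): a world point X has camera coordinates R X + t; the wrist camera has in their place "mount" (4x4, takes a point from camera to tool coordinates, whose origin is the TCP and whose axes are the flange's). Camera axes: x right, y down, z forward; pixel columns grow to the right and rows downward; lengths in m; the calibration is good to about 2 mm. A picture is of the moment at which its call begins: read the wrist's pose just before it. There is no depth.
A pose or a line that the arm cannot do raises robot.MotionError and nothing moves.
- robot.hand_in(): hands the job in; it is judged then, once.
The state is a dict: "time": time; "qpos": joint angles; "qd": joint speeds; "effort": joint torques, N m; "ee_pos": TCP position; "tcp_rot": TCP orientation; "wrist_force": force on the tool from outside, world axes, zero at the start; "moment": the same for the moment, N m; "opening": finger opening in m; "grasp_force": force on a finger pad.
Only numpy, scipy, OpenCV 4.12 (cv2) and the standard library are available. Lean on these libraries where they do the work, as an engineer would, in place of code of your own. Each camera call takes 0.05 s, during which the arm holds its last target. There are 200 camera calls.

## Task

The three hexagonal jars stand loosely spaced in the chrome spice rack. Slide the rack's stop along its rods until the jars are closed up, touching one another, the fixed end plate and the stop, all still upright in the rack; then lock the stop there by turning its red clamp knob clockwise (seen from above) a quarter turn, all the way, and let go. Leave the dish, the honey dipper and the salt jar where they are.

Things in the scene. Friction and masses are not known exactly. Their poses are not given: they have to be found in the camera images.
- rack: Fixed chrome rack on the glass shelf (shelf top 10 mm above the work surface). Origin under the middle, z up. Tray 104 mm wide (x), 420 mm long (y), floor 10 mm above the origin; two 10 mm rods along y at x = +-42 mm, 32 mm up. Inner face of the fixed end plate (82 mm high) at y = +190 mm; the jars stand in a row along y between it and the stop. Closed up they fill 168 mm, y = 190 to 22.
- stop (a joint): Position of the sliding stop along the rack's +y (m), 0 to 0.130. The stop's face lies at rack y = -0.090 + this value; it is 0.112 when three jars are closed up tight. Starts between 0 and 0.06, free to slide (about 1 to 2 N).
- stop_face (a point): Point on the aluminium stop's jar-side face, on the rack's centre line, 50 mm above the rack's origin; axes as the rack's. The stop plate is 100 mm wide, top 78 mm above the rack's origin; behind it (-y) a flat carriage 104 mm long, top 64 mm above the rack's origin, carries the clamp knob.
- knob (a joint): Clamp knob angle (rad): 0 fully loose, grows clockwise seen from above to the hard limit 1.57 fully locked (grips from about 0.8 on). Starts between 0 and 0.25. At 0 the knob's bar lies across the rack (along rack x), at 1.57 in line with the rods.
- knob_grip (a point): Centre of the clamp knob's red bar, on its vertical turning axis, 68 mm behind (-y) the stop's face, 110 mm above the rack's origin. The bar is 70 mm long (this point's x), 16 mm thick (y), 30 mm high (15 mm above and below this point) and turns with the knob; a white tick marks its +x end. Pinch it across its thickness from above; the stop can be slid by it.
- jar_red: Red spice in a hexagonal glass jar with a round gold lid (50 mm across); body 56 mm across flats, 65 mm across corners, 95 mm tall in all, 0.3 kg; origin at the centre of its underside, z up. It stands loose in the rack with two flats facing along the row.
- jar_yellow: Yellow spice in a hexagonal glass jar with a round gold lid (50 mm across); body 56 mm across flats, 65 mm across corners, 95 mm tall in all, 0.3 kg; origin at the centre of its underside, z up. It stands loose in the rack with two flats facing along the row.
- jar_green: Green spice in a hexagonal glass jar with a round gold lid (50 mm across); body 56 mm across flats, 65 mm across corners, 95 mm tall in all, 0.3 kg; origin at the centre of its underside, z up. It stands loose in the rack with two flats facing along the row.
- dish: Turquoise ceramic dish, 90 mm across, 35 mm high, on the glass shelf beyond the rack; origin at the centre of its underside. Bystander.
- dipper: Wooden honey dipper lying on the shelf beyond the rack, 166 mm long along its x, 28 mm thick at the grooved +x end; origin at its underside near the middle. Bystander.
- salt: White ceramic salt jar with a gold lid, 52 mm across, 90 mm high, on the robot's side of the rack; origin at the centre of its underside. Bystander.

How it is judged:
By the outcome, as a careful person would: the job done as asked, in the order asked, and still so for the second after the job is handed in, with the robot touching nothing.
It also fails if it takes over 38 s, if anything falls off the work surface, if the arm or the gripper's body presses on something with over 40 N, if the wrist force passes 120 N, or if a joint passes its speed limit or range.

## Working session

There is one attempt and no reset: what is moved stays moved. The work goes in short steps, each a Python script; the robot and the scene stay as the last script left them, time stands still between calls to the robot, and variables do not carry over. Pictures are saved under pics/ and viewed, at most 10 in all, crops included, and the job is handed in when it is done.

```bash
ls; mkdir -p pics; python3 - <<'E'
from bench import robot,jaws,solver,status,cams
import cv2,numpy as np
for n in ("scene","top"):
    c=cams.camera(n); cv2.imwrite(f"pics/{n}0.png",c["image"])
    print(n,c["camera_matrix"].tolist(),(-c["R"].T@c["t"]).round(3),c["R"].round(3).tolist())
s=status.state(); print(s["time"],s["ee_pos"],s["tcp_rot"],s["opening"],s["wrist_force"])
E
```

```text
pics
scene [[502.29113173517754, 0.0, 320.99266639128837], [0.0, 502.29113173517754, 246.82265080838982], [0.0, 0.0, 1.0]] [ 0.894 -0.397  0.479] [[0.805, 0.592, -0.016], [0.33, -0.471, -0.818], [-0.492, 0.654, -0.575]]
top [[440.3852998671944, 0.0, 312.27627704414977], [0.0, 440.3852998671944, 233.85840883538106], [0.0, 0.0, 1.0]] [0.508 0.032 0.747] [[-0.022, -0.999, 0.026], [-0.995, 0.02, -0.094], [0.094, -0.027, -0.995]]
0.1 [ 0.24074415 -0.57600021  0.24124562] [ 9.80483139e-01  1.96600381e-01 -9.16775205e-05 -1.04718666e-03] 0.08525033933405488 [ 0.44167009  0.51289901 -0.05693125]
```

View pics/scene0.png

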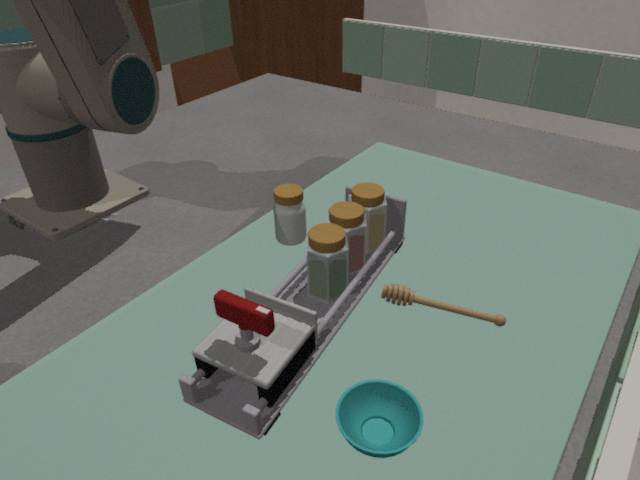

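View pics/top0.png

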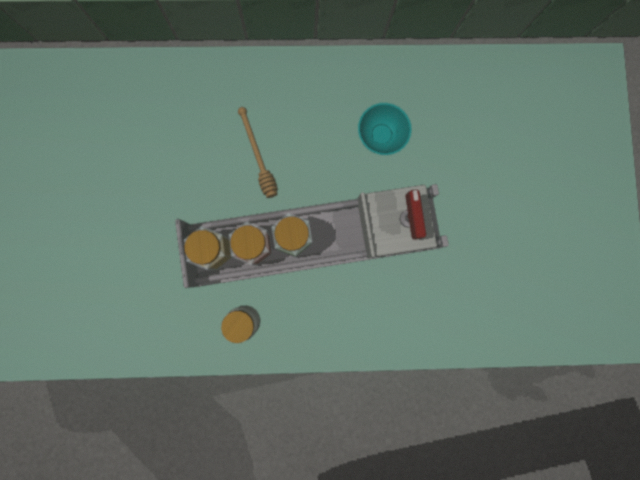

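The top view shows the rack running from (440,215) to (183,253) px, with the jar lids at about (202,246), (248,242) and (292,234). The red bar runs (413,192) to (420,238), with its tick at the far (+x) end. The rack's +y points to image left, which is world +y. Next I'll enlarge the top view and measure.

```bash
cat > h.py <<'E'
from bench import robot,jaws,solver,status,cams
import cv2,numpy as np
def ray(c,uv,z):
    d=c["R"].T@np.linalg.inv(c["camera_matrix"])@np.array([uv[0],uv[1],1.]); o=-c["R"].T@c["t"]
    return o+d*(z-o[2])/d[2]
def proj(c,X):
    p=c["camera_matrix"]@(c["R"]@np.asarray(X)+c["t"]); return p[:2]/p[2]
def red(c):
    h=cv2.cvtColor(c["image"],cv2.COLOR_BGR2HSV)
    m=((h[...,0]<8)|(h[...,0]>172))&(h[...,1]>150)&(h[...,2]>60)
    cs,_=cv2.findContours(m.astype('uint8'),cv2.RETR_EXTERNAL,cv2.CHAIN_APPROX_NONE)
    return max(cs,key=cv2.contourArea)
def lids(c):
    h=cv2.cvtColor(c["image"],cv2.COLOR_BGR2HSV)
    m=((h[...,0]>10)&(h[...,0]<25)&(h[...,1]>150)&(h[...,2]>110)).astype('uint8')
    m=cv2.morphologyEx(m,cv2.MORPH_OPEN,np.ones((9,9)))
    cs,_=cv2.findContours(m,cv2.RETR_EXTERNAL,cv2.CHAIN_APPROX_NONE)
    return [cv2.minEnclosingCircle(k) for k in cs if cv2.contourArea(k)>300]
E
python3 - <<'E'
from h import *
c=cams.camera("top")
for (p,r) in lids(c): print("lid",np.round(p,1),round(r,1),ray(c,p,.115).round(4), "diam",round(2*r*(.747-.115)/440,3))
k=red(c); b=cv2.minAreaRect(k); print("red",b,[ray(c,p,.135).round(4).tolist() for p in cv2.boxPoints(b)])
s=cams.camera("scene"); k2=red(s); print("red scene",cv2.boundingRect(k2))
im=cv2.resize(c["image"][170:300,170:450],None,fx=2.85,fy=2.85,interpolation=cv2.INTER_CUBIC); cv2.imwrite("pics/crop1.png",np.clip(im*1.5,0,255))
E
```

```text
lid [201.5 247. ] 16.3 [0.5519 0.1731 0.115 ] diam 0.047
lid [247.2 242.3] 16.0 [0.5573 0.108  0.115 ] diam 0.046
lid [290.5 234. ] 15.4 [0.568  0.0458 0.115 ] diam 0.044
red ((417.3915710449219, 216.19737243652344), (39.932098388671875, 8.373497009277344), 80.90972137451172) [[0.6152, -0.1248, 0.135], [0.6169, -0.1367, 0.135], [0.5606, -0.143, 0.135], [0.559, -0.1313, 0.135]]
red scene (214, 290, 59, 46)[ WARN:0@1.633] global loadsave.cpp:1063 imwrite_ Unsupported depth image for selected encoder is fallbacked to CV_8U.
```

View pics/crop1.png

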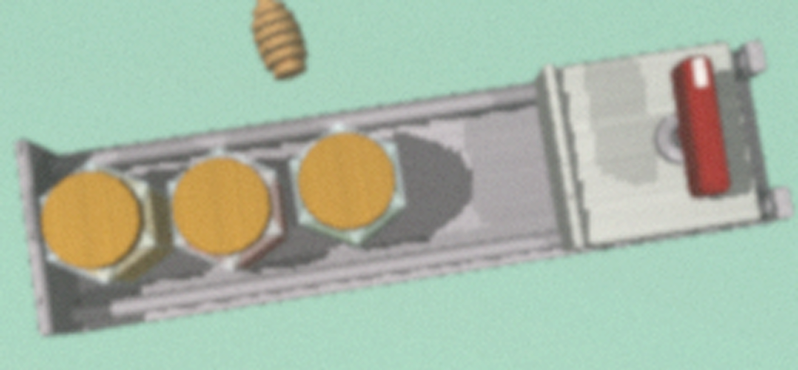

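The crop shows the end plate's top edge from (20,140) to (42,333). The stop plate is the strip around x=548 to 575, and the bar runs (700,57) to (712,195) with its white tick at the upper end. Now I'll convert these to world coordinates and check them against the scene view.

```bash
python3 - <<'E'
from h import *
c=cams.camera("top"); s=cams.camera("scene")
P=lambda x,y,z: ray(c,(170+(x+.5)/2.85-.5,170+(y+.5)/2.85-.5),z)
# rack/shelf boundary: non-teal pixels, side edges -> line fit
h=cv2.cvtColor(c["image"],cv2.COLOR_BGR2HSV)
teal=((h[...,0]>65)&(h[...,0]<95)&(h[...,1]>40))
for nm,z in (("far",.02),("near",.02)):
    pts=[]
    for u in range(200,355,5):
        col=~teal[:,u]
        r=range(245,160,-1) if nm=="far" else range(245,300)
        st=215 if nm=="far" else 262
        # walk outwards until teal
        for v in (range(240,180,-1) if nm=="far" else range(250,300)):
            if teal[v,u] and teal[v+(-3 if nm=="far" else 3),u] and teal[v+(-5 if nm=="far" else 5),u]: pts.append((u,v)); break
    X=np.array([ray(c,p,z)[:2] for p in pts]); l=cv2.fitLine(X.astype('float32'),cv2.DIST_HUBER,0,1e-4,1e-4).ravel()
    print(nm,len(pts),"dir deg",np.degrees(np.arctan2(l[1],l[0])).round(2),"pt",l[2:].round(4))
for n,a,b in (("plate",P(20,140,.092),P(42,333,.092)),("stop",P(548,68,.088),P(575,248,.088)),("posts",P(755,42,.05),P(778,190,.05))):
    print(n,a.round(4),b.round(4),"len",np.linalg.norm(a-b).round(4),"deg",np.degrees(np.arctan2(*(a-b)[1::-1])).round(2))
# bar: red or white tick, triangulated ctr
k=red(c); b=cv2.minAreaRect(k)
a,e=P(703,57,.135),P(713,195,.135); print("bar",a,e,np.linalg.norm(a-e),np.degrees(np.arctan2(*(a-e)[1::-1])),(a+e)/2)
m=(a+e)/2; print("scene px of bar top ends",proj(s,a),proj(s,e),proj(s,m))
E
python3 -c "
import cv2;im=cv2.imread('pics/scene0.png')[270:400,170:340];cv2.imwrite('pics/crop2.png',cv2.resize(im,None,fx=4,fy=4,interpolation=cv2.INTER_CUBIC))"
```

```text
far 31 dir deg -82.09 pt [0.6124 0.1125]
near 31 dir deg -82.31 pt [0.51   0.0741]
plate [0.5963 0.215  0.092 ] [0.4959 0.2031 0.092 ] len 0.1011 deg 6.76
stop [ 0.6303 -0.0633  0.088 ] [ 0.534  -0.0745  0.088 ] len 0.097 deg 6.58
posts [ 0.6502 -0.1873  0.05  ] [ 0.5656 -0.1962  0.05  ] len 0.0851 deg 6.02
bar [ 0.62576655 -0.13415381  0.135     ] [ 0.55676582 -0.13603396  0.135     ] 0.0690263337196209 1.5608187979635915 [ 0.59126618 -0.13509389  0.135     ]
scene px of bar top ends [265.93743437 315.61498922] [216.01012234 290.80999086] [240.1849578  302.82058646]
```

View pics/crop2.png

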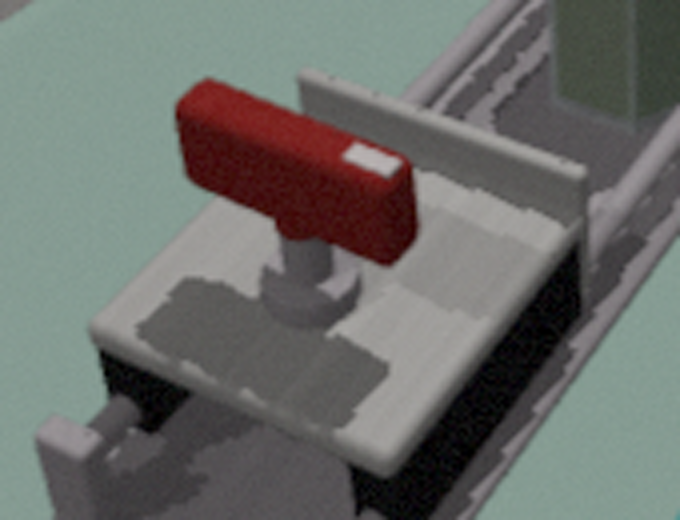

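```bash
cat >> h.py <<'E'
def Q(deg):
    a=np.radians(deg)/2; return [np.cos(a),np.sin(a),0,0]
E
python3 - <<'E'
from h import *
for off in (0,180):
    for a in (1.6,7.8-90):
        for p in ([.591,-.135,.112],[.577,-.031,.112]):
            q=solver.ik(p,Q(a+off)); print(off,a,None if q is None else np.round(q,3))
robot.reach([.591,-.135,.26],Q(1.6)); s=status.state(); c=cams.camera("wrist")
print(s["time"],s["ee_pos"].round(4),s["tcp_rot"].round(4),s["qpos"].round(3)); print(c["mount"].round(4).tolist(),c["camera_matrix"].tolist())
cv2.imwrite("pics/w1.png",c["image"])
E
```

```text
0 1.6 [-0.331  0.339 -0.231  1.001  0.     2.782]
0 1.6 [-0.166  0.293 -0.295  0.982  0.     2.948]
0 -82.2 [-0.331  0.339 -0.231  1.001  0.    -2.038]
0 -82.2 [-0.166  0.293 -0.295  0.982  0.    -1.872]
180 1.6 [-0.331  0.339 -0.231  1.001  0.    -0.359]
180 1.6 [-0.166  0.293 -0.295  0.982  0.    -0.193]
180 -82.2 [-0.331  0.339 -0.231  1.001  0.     1.103]
180 -82.2 [-0.166  0.293 -0.295  0.982  0.     1.269]
2.3333 [ 0.5909 -0.1358  0.26  ] [ 9.999e-01  1.350e-02 -1.000e-04  2.000e-04] [-0.332  0.235 -0.043  1.293 -0.     2.782]
[[-0.0002, -0.9596, -0.2812, 0.0702], [1.0, 0.0, -0.0008, 0.0006], [0.0007, -0.2812, 0.9596, -0.1311], [0.0, 0.0, 0.0, 1.0]] [[417.57663361229385, 0.0, 311.4419492641473], [0.0, 417.57663361229385, 241.14200699312093], [0.0, 0.0, 1.0]]
```

View pics/w1.png

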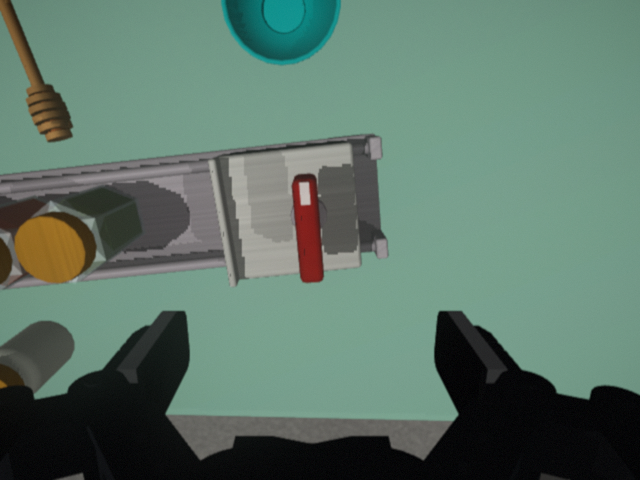

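The wrist view shows the bar's top face from about (304,178) to (312,282) px with the tick at the +x end. A clockwise turn needs the half-turned grasp (q6 from -0.36 to 1.1), so I'll flip the gripper, take a second picture and average the two.

```bash
cat >> h.py <<'E'
from scipy.spatial.transform import Rotation as Ro
def wcam():
    s=status.state(); c=cams.camera("wrist"); R=Ro.from_quat(s["tcp_rot"]).as_matrix()
    M=c["mount"]; Rc=(R@M[:3,:3]).T; o=R@M[:3,3]+s["ee_pos"]; c["R"]=Rc; c["t"]=-Rc@o; return c
def barmask(c):
    h=cv2.cvtColor(c["image"],cv2.COLOR_BGR2HSV); h_,s_,v_=cv2.split(h)
    m=(((h_<8)|(h_>172))&(s_>150)&(v_>50)).astype('uint8')
    return m
E
python3 - <<'E'
from h import *
robot.reach([.591,-.135,.26],Q(181.6)); c=wcam(); cv2.imwrite("pics/w2.png",c["image"])
print(status.state()["time"],status.state()["ee_pos"],status.state()["qpos"].round(3)); np.savez("w2.npz",R=c["R"],t=c["t"],K=c["camera_matrix"])
im=cv2.imread("pics/w1.png"); k1=red({"image":im}); k2=red(c)
for k in (k1,k2): print(cv2.boundingRect(k),cv2.minAreaRect(k))
r=cv2.boundingRect(k2); x,y=r[0]-60,r[1]-30
a=cv2.resize(c["image"][y:y+170,x:x+130],None,fx=3,fy=3,interpolation=cv2.INTER_CUBIC); b=cv2.resize(im[140:310,245:375],None,fx=3,fy=3,interpolation=cv2.INTER_CUBIC)
print("crop origin",x,y); cv2.imwrite("pics/w12.png",np.hstack([b,a]))
E
```

```text
5.0833 [ 0.59103564 -0.13503519  0.26001251] [-0.331  0.235 -0.043  1.293  0.    -0.359]
(293, 179, 30, 103) ((307.6866760253906, 229.89678955078125), (102.91597747802734, 23.21673583984375), 85.03025817871094)
(299, 183, 30, 102) ((313.7655334472656, 233.1862030029297), (101.31549072265625, 23.4188289642334), 85.2363510131836)
crop origin 239 153
```

View pics/w12.png

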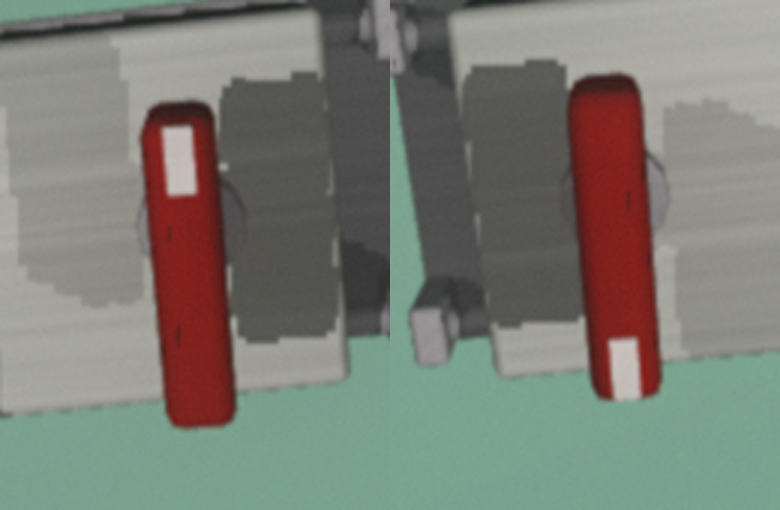

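Both crops show the bar's top face clearly: w1 from (304.3,180) to (312.3,282.3) px, w2 from (311.3,184) to (318,286.3) px. I'll intersect both with the z=0.135 plane.

```bash
python3 - <<'E'
from h import *
w=np.load("w2.npz"); K=w["K"]; c2=dict(R=w["R"],t=w["t"],camera_matrix=K)
M=np.array([[-0.0002,-0.9596,-0.2812,0.0702],[1,0,-.0008,.0006],[.0007,-.2812,.9596,-.1311]])
R=Ro.from_quat([.9999,.0135,-.0001,.0002]).as_matrix(); Rc=(R@M[:,:3]).T
c1=dict(R=Rc,t=-Rc@(R@M[:,3]+np.array([.5909,-.1358,.26])),camera_matrix=K)
ms=[]
for c,a,b in ((c1,(304.3,180),(312.3,282.3)),(c2,(318,286.3),(311.3,184))):
    A,B=ray(c,a,.135),ray(c,b,.135); d=A-B; ms.append((A+B)/2); print(A.round(4),B.round(4),"len",np.linalg.norm(d).round(4),"ang",np.degrees(np.arctan2(d[1],d[0])).round(2),"mid",ms[-1].round(4))
print(np.mean(ms,0).round(4))
E
```

```text
[ 0.6249 -0.131   0.135 ] [ 0.5578 -0.1377  0.135 ] len 0.0674 ang 5.74 mid [ 0.5913 -0.1344  0.135 ]
[ 0.6242 -0.1302  0.135 ] [ 0.5567 -0.1365  0.135 ] len 0.0678 ang 5.31 mid [ 0.5905 -0.1334  0.135 ]
[ 0.5909 -0.1339  0.135 ]
```

```bash
python3 - <<'E'
from h import *
jaws.move_gripper(.05,25)
robot.reach([.5909,-.1339,.19],Q(185.5))
print("stopped",robot.servo_line([.5909,-.1339,.112],velocity=.08,f_stop=6))
s=status.state(); print(s["ee_pos"],s["wrist_force"].round(2))
jaws.move_gripper(.0,25); robot.wait(.2)
s=status.state(); print(s["time"],s["opening"],s["grasp_force"],s["ee_pos"].round(4),s["wrist_force"].round(2),s["moment"].round(2))
E
```

```text
stopped False
[ 0.59148175 -0.13409679  0.11263988] [-0.55 -1.45  0.38]
7.625 0.015711413619610416 28.088412880897522 [ 0.5913 -0.134   0.1127] [-0.11  0.19  3.71] [0.09 0.03 0.05]
```

```bash
python3 - <<'E'
from h import *
th=np.radians(7.8); rx=np.array([np.cos(th),np.sin(th),0]); ry=np.array([-np.sin(th),np.cos(th),0])
p0=np.array([.5909,-.1339,.112])
for d in (.03,.06):
    st=robot.servo_line(p0+d*ry,velocity=.05,f_stop=12)
    s=status.state(); f=s["wrist_force"]; print(st,round(s["time"],2),"d",((s["ee_pos"]-p0)@ry).round(4),"fx",(f@rx).round(1),"fy",(f@ry).round(1),"fz",f[2].round(1),s["moment"].round(2))
    if st: break
E
```

```text
False 8.38 d 0.0306 fx 0.4 fy 1.0 fz 6.3 [ 0.16  0.15 -0.01]
False 9.12 d 0.0606 fx -0.9 fy 1.3 fz 6.3 [0.1  0.13 0.04]
```

```bash
python3 - <<'E'
from h import *
th=np.radians(7.8); rx=np.array([np.cos(th),np.sin(th),0]); ry=np.array([-np.sin(th),np.cos(th),0])
p0=np.array([.5909,-.1339,.112])
for d,v in ((.09,.04),(.125,.015)):
    st=robot.servo_line(p0+d*ry,velocity=v,f_stop=9)
    s=status.state(); f=s["wrist_force"]; print(st,round(s["time"],2),"d",((s["ee_pos"]-p0)@ry).round(4),"fx",(f@rx).round(1),"fy",(f@ry).round(1),"fz",f[2].round(1),s["moment"].round(2))
    if st: break
c=cams.camera("top")
for (p,r) in lids(c): print("lid",np.round(p,1),round(r,1),ray(c,p,.115).round(4))
cv2.imwrite("pics/t2.png",c["image"]); cv2.imwrite("pics/s2.png",cams.camera("scene")["image"])
E
```

```text
False 10.03 d 0.0897 fx -1.3 fy -1.3 fz 5.9 [-0.29  0.03  0.13]
True 11.36 d 0.1063 fx -0.3 fy -1.4 fz 2.7 [-0.05  0.03  0.06]
lid [199.4 247.2] 16.2 [0.5517 0.1761 0.115 ]
lid [238.8 244.2] 16.0 [0.5549 0.1201 0.115 ]
lid [276.3 235.7] 15.8 [0.566  0.0662 0.115 ]
```

View pics/s2.png

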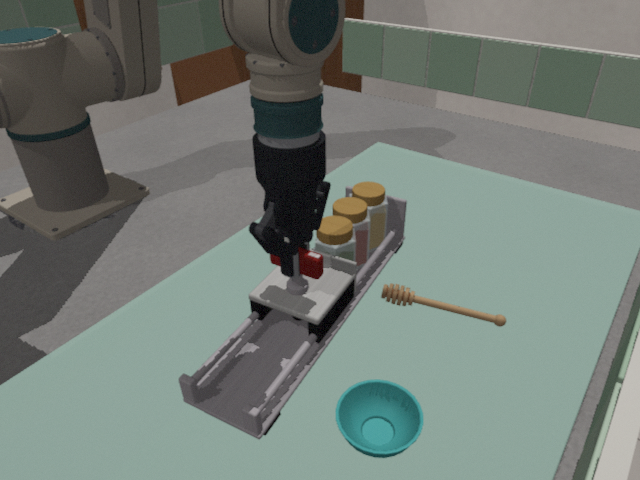

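The scene view shows all three jars upright against the end plate with the stop at the green jar. The lids are about 56 mm apart along the row, as expected. I'll press gently to confirm hard contact before locking.

```bash
python3 - <<'E'
from h import *
th=np.radians(7.8); rx=np.array([np.cos(th),np.sin(th),0]); ry=np.array([-np.sin(th),np.cos(th),0])
p0=np.array([.5909,-.1339,.112])
for d in (.1075,.1085,.1095,.1105):
    st=robot.servo_line(p0+d*ry,velocity=.01,f_stop=14)
    s=status.state(); f=s["wrist_force"]; print(st,round(s["time"],2),"d",((s["ee_pos"]-p0)@ry).round(4),"x",((s["ee_pos"]-p0)@rx).round(4),"fx",(f@rx).round(1),"fy",(f@ry).round(1),"fz",f[2].round(1),s["moment"].round(2),s["qpos"][4:].round(3))
    if st or f@ry<-12: break
E
```

```text
False 11.79 d 0.1064 x 0.0006 fx -0.6 fy -4.0 fz 4.7 [-0.67 -0.05  0.08] [-0.01 -0.25]
False 12.04 d 0.1064 x 0.0006 fx -1.2 fy -7.7 fz 4.6 [-1.08 -0.03  0.15] [-0.012 -0.249]
False 12.29 d 0.1064 x 0.0006 fx -0.8 fy -10.1 fz 3.7 [-1.55 -0.1   0.07] [-0.014 -0.247]
False 12.54 d 0.1065 x 0.0006 fx -1.1 fy -13.0 fz 3.1 [-2.08 -0.17  0.1 ] [-0.016 -0.245]
```

Hard contact: force rises with no further travel, and d=0.1064 matches the predicted 0.106. Now I'll turn the knob clockwise while keeping a light preload.

```bash
python3 - <<'E'
from h import *
th=np.radians(7.8); rx=np.array([np.cos(th),np.sin(th),0]); ry=np.array([-np.sin(th),np.cos(th),0])
p=np.array([.5909,-.1339,.112])+.1095*ry+.0006*rx
jaws.move_gripper(0,70)
for a in (165,145,125,110,102,98,96):
    robot.movej(solver.ik(p,Q(a)))
    s=status.state(); f=s["wrist_force"]; R=Ro.from_quat(s["tcp_rot"]).as_matrix(); yaw=np.degrees(np.arctan2(R[1,0],R[0,0]))
    print(a,yaw.round(2),round(s["time"],2),"d",((s["ee_pos"]-p)@ry).round(4),"fx",(f@rx).round(1),"fy",(f@ry).round(1),"fz",f[2].round(1),s["moment"].round(2),s["effort"][5].round(2),"op",s["opening"].round(4))
    if np.linalg.norm(f)>45 or abs(s["moment"][2])>3: break
E
```

```text
Traceback (most recent call last):
AttributeError: 'float' object has no attribute 'round'
```

```bash
python3 - <<'E'
from h import *
th=np.radians(7.8); rx=np.array([np.cos(th),np.sin(th),0]); ry=np.array([-np.sin(th),np.cos(th),0])
p=np.array([.5909,-.1339,.112])+.1095*ry+.0006*rx
def show(a):
    s=status.state(); f=s["wrist_force"]; R=Ro.from_quat(s["tcp_rot"]).as_matrix(); yaw=np.degrees(np.arctan2(R[1,0],R[0,0]))
    print(a,round(float(yaw),2),round(s["time"],2),"d",round(float((s["ee_pos"]-p)@ry),4),"f",np.round([f@rx,f@ry,f[2]],1),np.round(s["moment"],2),"eff6",round(float(s["effort"][5]),2),"op",round(float(s["opening"]),4))
    return np.linalg.norm(f)>45 or abs(s["moment"][2])>3
show(165)
for a in (145,125,110,102,98,96):
    robot.movej(solver.ik(p,Q(a)))
    if show(a): break
E
```

```text
165 164.85 13.19 d -0.0027 f [-2.4 -8.4  6.1] [-1.48  0.11 -0.14] eff6 -0.11 op 0.0148
145 144.87 13.62 d -0.0024 f [-2.8 -7.4  5.7] [-1.43  0.14 -0.1 ] eff6 -0.1 op 0.0146
125 124.88 14.04 d -0.0022 f [-1.2 -7.1  5.7] [-1.33  0.02 -0.07] eff6 -0.08 op 0.0151
110 109.88 14.4 d -0.0022 f [ 0.2 -7.   5.5] [-1.3  -0.05 -0.06] eff6 -0.05 op 0.0153
102 101.88 14.66 d -0.0021 f [ 0.1 -5.7  4.6] [-1.24 -0.11 -0.06] eff6 -0.01 op 0.0152
98 97.89 14.91 d -0.0021 f [ 0.4 -6.8  5.1] [-1.25 -0.11 -0.07] eff6 -0.04 op 0.0147
96 96.05 15.16 d -0.0021 f [ 0.4 -7.3  3.9] [-1.33 -0.17  0.67] eff6 0.7 op 0.0151
```

```bash
python3 - <<'E'
from h import *
th=np.radians(7.8); rx=np.array([np.cos(th),np.sin(th),0]); ry=np.array([-np.sin(th),np.cos(th),0])
p0=np.array([.5909,-.1339,.112])+.0006*rx; p=p0+.1095*ry
def show(a):
    s=status.state(); f=s["wrist_force"]; R=Ro.from_quat(s["tcp_rot"]).as_matrix(); yaw=np.degrees(np.arctan2(R[1,0],R[0,0]))
    print(a,round(float(yaw),2),round(s["time"],2),"d",round(float((s["ee_pos"]-p)@ry),4),"f",np.round([f@rx,f@ry,f[2]],1),np.round(s["moment"],2),"op",round(float(s["opening"]),4))
robot.movej(solver.ik(p,Q(94))); show(94)
robot.movej(solver.ik(p,Q(96.8))); show(96.8)
robot.movej(solver.ik(p0+.1071*ry,Q(96.8))); show("relieved")
jaws.move_gripper(.045); show("open")
robot.servo_line(p0+.1071*ry+[0,0,.10],velocity=.12); show("up")
robot.reach([.50,-.25,.30],Q(96.8)); show("away")
c=cams.camera("top"); s=cams.camera("scene")
for (q,r) in lids(c): print("lid",np.round(q,1),ray(c,q,.115).round(4))
k=red(c); b=cv2.boxPoints(cv2.minAreaRect(k)); print([ray(c,q,.135).round(4).tolist() for q in b])
im=cv2.resize(c["image"][170:300,170:450],None,fx=2.85,fy=2.85,interpolation=cv2.INTER_CUBIC)
cv2.imwrite("pics/t3.png",im); cv2.imwrite("pics/s3.png",s["image"])
E
```

```text
94 94.21 15.41 d -0.0021 f [ 0.2 -7.5  4.4] [-1.42 -0.08  1.45] op 0.015
96.8 96.81 15.66 d -0.0021 f [-0.2 -7.8  5.2] [-1.31 -0.12  0.46] op 0.0152
relieved 96.87 15.91 d -0.0022 f [-0.8 -0.4  6. ] [-0.16 -0.05  0.34] op 0.0153
open 96.8 16.3 d -0.002 f [ 0.8 -0.9 -0. ] [ 0.04 -0.02  0.02] op 0.0448
up 96.8 17.28 d -0.0022 f [-0.2  0.2 -0.6] [ 0.05 -0.03  0.02] op 0.0452
away 96.83 18.27 d -0.2113 f [-0.  -0.  -0.7] [-0.01  0.04 -0.01] op 0.0445
lid [238.8 244.5] [0.5545 0.1201 0.115 ]
lid [276.4 235.4] [0.5664 0.066  0.115 ]
[[0.5778, 0.0046, 0.135], [0.5868, -0.0451, 0.135], [0.5754, -0.047, 0.135], [0.5664, 0.0027, 0.135]]
```

View pics/t3.png

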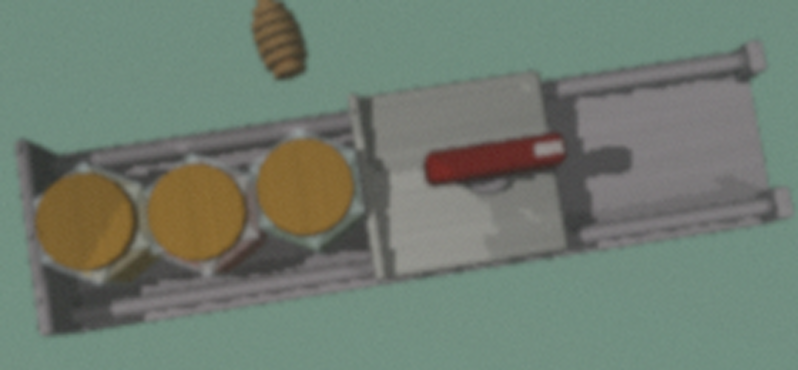

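View pics/s3.png

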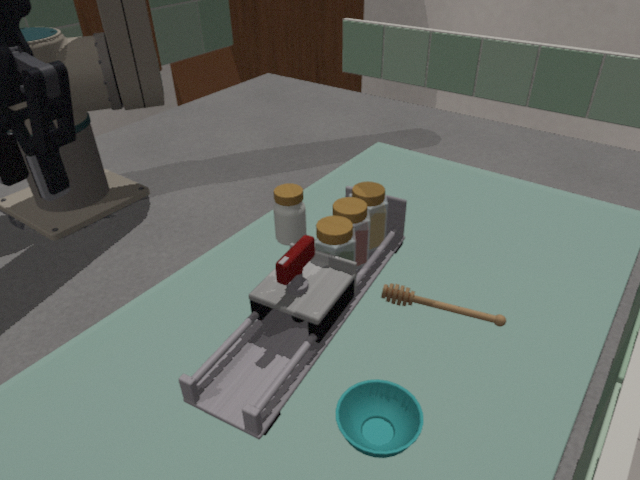

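The pictures show the jars upright and closed up between the end plate and the stop, with the bar in line with the rods. The dish, dipper and salt jar are in the same places in the pictures, and the arm is clear of everything. Handing in.

```bash
python3 -c "
from bench import robot
print(robot.hand_in())"
```

```text
the job is handed in; nothing more can be done
None
```

The jars are closed up upright against the end plate and the stop, the stop is locked with its knob turned clockwise to the hard limit, and the job is handed in at about 18 s with the robot clear and the dish, dipper and salt jar left alone.

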